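# Hook the hot valve carrier out from behind the tall valves

## Task

The small valve carrier behind the two tall glass valves is hot: drag it out between them with the hook tool and leave it with its whole base on the flush steel cooling plate, touching it only with the hook and never tipping it over. Draw the hook out of its slot by the rod, stand it on the ledge and let go, then take it again by its wooden handle for the pull. Finally unhook, set the hook down on the ledge clear of the carrier's eye and let go; do not knock over or shift any of the loose things standing around.

Things in the scene. Friction and masses are not known exactly. Their poses are not given: they have to be found in the camera images.
- hook_handle (a point): Centre of the hook tool's wooden block handle, 84 long (y) x 24 wide (x) x 44 tall, 22 above its flat underside, on which the loose tool (about 0.11 kg) stands alone. y points from handle to prong, z up. A dark steel 8 mm rod leaves the front end and runs 150 forward to a 7 mm prong turned straight down. Starts with the whole handle in the housing's slot, front end 4 to 12 mm behind its front.
- hook_rod (a point): Point on the rod's centre line 85 mm ahead of the handle's front end (65 mm behind the prong), 38 mm above the ledge while the tool stands; a clear place to pinch the rod from above. In the handle's frame it is 127 mm along y and 16 mm up from the handle's centre. Same axes as the handle.
- hook_tip (a point): Lower end of the prong, 4 mm above the ledge while the tool stands. In the handle's frame it is 192 mm along y and 18 mm below the handle's centre. Same axes as the handle.
- housing: Fixed grey equipment housing, 110 wide (x) x 120 deep (y) x 120 tall, standing on the ledge, with a slot in its front 60 wide and 56 high from the ledge that holds the hook tool's handle. Origin on the ledge under the middle of its open front face; y points out of the slot, the body lies at negative y.
- carrier: Hot valve carrier, loose, about 0.3 kg, slides on the ledge: a steel block base 56 (x) x 70 (y) x 28 tall with a cream socket and a squat smoked glass valve on top, 85 tall in all. Origin at the centre of the base's underside, z up; the eye sticks out at its -y side.
- eye (a point): Centre of the carrier's pull eye: a flat-lying dark steel ring, hole 22 mm wide, 34 mm over the outside, bar 6 mm thick, its hole upright and its middle 20 mm above the ledge (17 to 23). It lies 55 mm from the carrier's centre along the carrier's -y. Axes as the carrier.
- plate: Dark steel cooling plate let flush into the ledge (no step), 120 (x) x 130 (y). Origin at its centre; y points towards the carrier, which starts about 245 mm along it, beyond the two tall valves that flank that line.
- valve_a: Tall smoked glass valve, loose and fragile, 46 diameter x 150 tall, standing about 73 mm to the -x side of the line from plate to carrier, about 110 mm from the plate's centre. Origin at the centre of its underside.
- valve_b: The other tall smoked glass valve, same size, on the +x side of that line; about 100 mm lies free between the two glasses. Origin at the centre of its underside.
- socket: Bystander: chrome bayonet lamp socket, 44 diameter x 38 tall, loose. Origin at the centre of its underside.
- bulb: Bystander: small frosted pilot bulb standing on its brass cap, 25 diameter x 41 tall, loose. Origin at the centre of its underside.
- base: Bystander: cream ceramic valve base, 48 diameter x 24 tall, loose. Origin at the centre of its underside.
- can: Bystander: dented aluminium valve shield can, 36 diameter x 62 tall, loose. Origin at the centre of its underside.
- driver: Bystander: screwdriver lying at the far right of the ledge. Origin under its middle.
Things that resemble listed ones, but are neither listed nor needed, are in the scene too. There is more than one size of the part that bears hook_handle; the job needs the largest.

How it is judged:
By the outcome, as a careful person would: the job done as asked, in the order asked, and still so for the second after the job is handed in, with the robot touching nothing.
It also fails if it takes over 61 s, if anything falls off the work surface, if the arm or the gripper's body presses on something with over 40 N, if the wrist force passes 120 N, or if a joint passes its speed limit or range.

## Robot

A 6-joint arm with a two-finger parallel gripper is mounted at the origin on the work surface. World frame = base frame: x ahead of the robot, y to its left, z up, the work surface at z = 0. Lengths are in mm, angles in rad, forces in N, time in s.
With the tool pointing down it reaches from about 325 to 775 mm from the base axis. Payload 5.5 kg.
Tool frame: the origin (TCP) lies between the finger pads; the fingertips stand 22 mm ahead of it and the grasp point (between the pads) lies 3 mm ahead of it (r.tcp_to_tips is the distance from the TCP to the fingertips, in mm); z points along the fingers, y is the line along which they close (so a half turn about z gives the same grasp; the last joint's range is limited). The gripper opens to 88 mm and grips with 3 to 60 N. Pads are 20 mm wide; open, the fingers measure 115 mm over their backs; the gripper's body (75 mm by 178 mm) begins 61 mm behind the grasp point.
Start: joints at [-1.391, 0.091, 1.231, -0, 1.82, -0.057], TCP at [140.754, -583.271, 244.631] pointing down, gripper open.
Joint ranges: [-2.87, 2.87], [-0.86, 2.18], [0.17, 2.46], [-1.51, 4.65], [0.06, 2.69], [-2.65, 2.65]. Speed limits (rad/s): [2.57, 2.57, 3.01, 3.14, 3.14, 3.14].

## Interface

Orientations are given as a unit quaternion [w, x, y, z].
In Python, from bench import r, read_camera, calibration gives the robot as it stands.
- The arm moves only by the tool apply_moves, never from a script. Its argument "targets" is a list that holds one entry, the list of rows, each a list of 5 numbers: the closure in counts, from 0 (fully open) to 255 (shut), then the shift along the tool's x, y, z in cm, then the turn about the tool's z in degrees. In form: [[[claw, dx, dy, dz, turn], ...]]. A call has 1 to 20 rows; each row shifts and turns the commanded pose from where the row before left it, along the tool's axes as they then stand; what a row does not reach is not made up. A row lasts 1/8 s, in which the tool goes at most 62.5 mm and 10.7 degrees, less where a joint would pass 70% of its speed; a pose out of reach is approached as far as the arm can. A call is refused whole if a number of a shift passes 6.25 or a number of a turn 10.7, either way. A call with a gripper value outside its range is refused whole. The fingers move at their own pace and stop on an object; the grip force is fixed at half the most. Time passes only in rows, so rows that do not move let the fingers close. It gives the time, the measured TCP pose, the force, the opening and the grip force at its end, in the units of the state.
- r.read_state(): the state, without advancing time (a new reading comes with each control period).
- read_camera(name): name is "side" or "top"; returns the picture (384x512x3 uint8, blue, green, red); there is no depth.
- calibration(name): a dict with "mtx" (3x3 intrinsics, pixels), "extrinsics" (4x4, takes a point from camera to world coordinates). Camera axes: x right, y down, z forward; pixel columns grow to the right and rows downward; lengths in mm; the calibration is good to about 2 mm. A picture is of the moment at which its call begins. calibration takes no time and is no camera call.
- r.close_job(): hands the job in; it is judged then, once.
The state is a dict: "t": time; "joint_positions": joint angles; "joint_velocities": joint speeds; "tau": joint torques, N m; "ee_pos": TCP position; "tcp_rot": TCP orientation; "ft_force": force on the tool from outside, world axes, zero at the start; "wrist_torque": the same for the moment, N m; "gripper_width": finger opening in mm; "finger_force": force on a finger pad.
Only numpy, scipy, OpenCV 4.12 (cv2) and the standard library are available. Lean on these libraries where they do the work, as an engineer would, in place of code of your own. Each camera call takes 0.05 s, during which the arm holds its last target. There are 200 camera calls.

## Working session

There is one attempt and no reset: what is moved stays moved. The work goes in short steps, Python scripts to look and compute and a tool call to move; the robot and the scene stay as the last step left them, time stands still between calls to the robot, and variables do not carry over. Pictures are saved under pics/ and viewed, at most 10 in all, crops included, and the job is handed in when it is done.

Besides the shell and the picture viewer there is one more tool, called after "Request:" as name(argument=value, ...), one argument or row to a line, values as JSON. apply_moves: Moves the arm, as the interface text tells. Its arguments: {"type":"object","properties":{"targets":{"type":"array","items":{"type":"array","items":{"type":"array","items":{"type":"number"}}}}},"required":["targets"]}

```bash
ls; mkdir -p pics
python3 - <<'E'
from bench import r, read_camera, calibration
import cv2
for n in("top","side"):
    cv2.imwrite(f"pics/{n}0.png",read_camera(n)); c=calibration(n); print(n,c["mtx"],c["extrinsics"])
print(r.read_state())
E
```

```text
pics
top [[350.31445787   0.         257.99378391]
 [  0.         350.31445787 188.36679832]
 [  0.           0.           1.        ]] [[ 4.41156098e-03 -9.87554753e-01  1.57213699e-01  4.06285311e+02]
 [-9.99942665e-01 -5.89050365e-03 -8.94252124e-03 -1.97143404e+01]
 [ 9.75729722e-03 -1.57165234e-01 -9.87524118e-01  9.44635030e+02]
 [ 0.00000000e+00  0.00000000e+00  0.00000000e+00  1.00000000e+00]]
side [[372.00214488   0.         252.86699319]
 [  0.         372.00214488 192.73141317]
 [  0.           0.           1.        ]] [[-9.99756307e-01  9.37407329e-03  1.99863203e-02  5.24520404e+02]
 [-7.29769897e-03  7.14119861e-01 -6.99985405e-01  5.58084171e+02]
 [-2.08343427e-02 -6.99960678e-01 -7.13877426e-01  6.64951302e+02]
 [ 0.00000000e+00  0.00000000e+00  0.00000000e+00  1.00000000e+00]]
{'t': 0.1, 'joint_positions': array([-1.39070006e+00,  9.17887459e-02,  1.23178255e+00,  1.30461877e-05,
        1.81977845e+00, -5.67054631e-02]), 'joint_velocities': array([ 0.00122526, -0.00166966, -0.00087568,  0.00175261,  0.00018709,
       -0.00055495]), 'tau': array([ 1.51360058e-03, -4.47857881e+01, -4.07569778e+01,  6.98904321e-02,
        2.83609482e-02, -9.90275066e-05]), 'ee_pos': array([ 140.71541727, -583.03322659,  243.60716152]), 'tcp_rot': array([-8.77265745e-04,  9.92998230e-01,  1.18125966e-01, -4.78566296e-05]), 'ft_force': array([-0.14341372, -0.55441795, -0.05998313]), 'wrist_torque': array([-0.03192824, -0.03018592, -0.06911927]), 'finger_force': 0.0, 'gripper_width': 87.75435320602529}
```

View pics/top0.png

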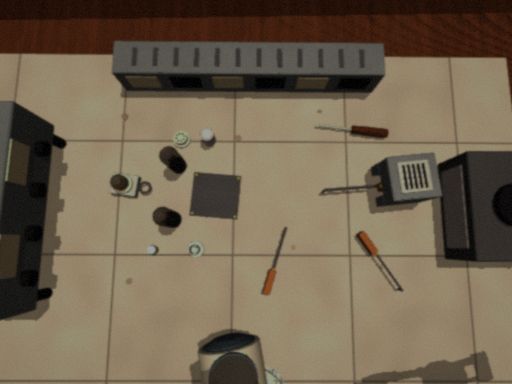

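View pics/side0.png

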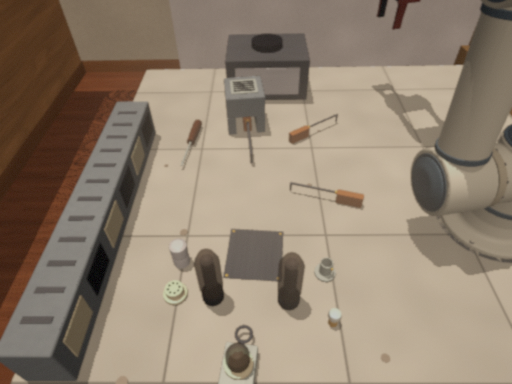

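Top view: the carrier is at (125,185) with its eye at (146,187), the valves near (175,163) and (168,218), and the plate at (215,195). The housing is at (410,178), its hook rod running from (380,187) to (322,192). Two smaller loose hooks lie at (275,262) and (378,260).

There are three hook candidates. The one in the housing slot is the one meant, since the handle starts in the slot. I'll confirm with enlarged crops.

```bash
cat > h.py <<'E'
import numpy as np, cv2
from bench import r, read_camera, calibration
def ray(n,p):
    c=calibration(n);E=c["extrinsics"]
    return E[:3,3],E[:3,:3]@np.linalg.solve(c["mtx"],[p[0],p[1],1.])
def px(n,p,z):
    o,d=ray(n,p);return (o+d*(z-o[2])/d[2]).round(1)
def proj(n,X):
    c=calibration(n);E=c["extrinsics"];q=c["mtx"]@(E[:3,:3].T@(np.asarray(X,float)-E[:3,3]));return (q[:2]/q[2]).round(1)
def two(pt,ps):
    o1,d1=ray("top",pt);o2,d2=ray("side",ps)
    A=np.c_[d1,-d2];s,*_=np.linalg.lstsq(A,o2-o1,rcond=None)
    a=o1+s[0]*d1;b=o2+s[1]*d2;return ((a+b)/2).round(1),np.linalg.norm(a-b).round(1)
def crop(im,x,y,w,h,s): return cv2.resize(im[y:y+h,x:x+w],None,fx=s,fy=s,interpolation=cv2.INTER_CUBIC)
E
python3 - <<'E'
from h import *
t=cv2.imread("pics/top0.png");s=cv2.imread("pics/side0.png")
a=np.hstack([crop(t,310,140,130,75,3.07)[:230,:399],crop(t,105,140,133,75,3)[:225].copy() if 0 else cv2.resize(t[140:215,105:238],(399,230),interpolation=cv2.INTER_CUBIC)])
b=np.hstack([cv2.resize(s[75:175,210:345],(399,296),interpolation=cv2.INTER_CUBIC),cv2.resize(s[284:384,180:315],(399,296),interpolation=cv2.INTER_CUBIC)])
o=np.vstack([a,b]);o=cv2.convertScaleAbs(o,alpha=1.6,beta=15);print(o.shape);cv2.imwrite("pics/c1.png",o)
E
```

```text
(526, 798, 3)
```

View pics/c1.png

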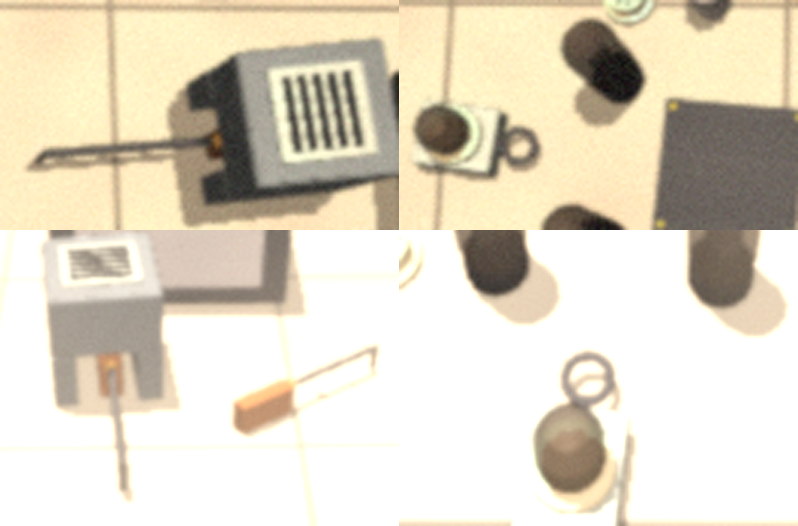

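The hook in the housing slot is confirmed: its rod runs from (380,187) to a prong bend at (325,190), and its wooden handle is inside the slot. The loose ones lie in the open and are shorter.

Run:
```python
from h import *
print("rod base",px("top",(380,186.6),38),px("side",(247.9,120.7),38),two((380,186.6),(247.9,120.7)))
print("rod bend",px("top",(324.7,190.5),38),px("side",(251.6,157),38))
print("tip side",px("side",(253,164.6),4))
print("eye",px("top",(145,187.6),20),px("side",(243.9,334.7),20))
t=cv2.imread("pics/top0.png")
# plate corners via dark mask
hsv=cv2.cvtColor(t,cv2.COLOR_BGR2HSV);m=((hsv[...,2]<95)&(hsv[...,1]<90)).astype(np.uint8);m[:, :188]=0;m[:,245:]=0;m[:165]=0;m[225:]=0
m=cv2.morphologyEx(m,cv2.MORPH_OPEN,np.ones((5,5)))
c=max(cv2.findContours(m,0,2)[0],key=cv2.contourArea);R=cv2.minAreaRect(c);print(R);B=np.array([px("top",p,0)[:2] for p in cv2.boxPoints(R)]);print(B,B.mean(0))
# carrier base: top face corners from crop
for p in((417,103),(502,107),(497,175),(414,168)): print("carrier top?",px("top",((p[0]-399)/3+105,140+p[1]/3.067),28))
for nm,p in dict(vA=(212,299),vB=(289,302),can=(180,262),base=(175,297),sock=(326,276),bulb=(335,321)).items(): print(nm,px("side",p,5))
s=r.read_state();print(s["ee_pos"])
```

```text
rod base [ 557.2 -349.    38. ] [ 558.7 -351.    38. ] (array([ 557.8, -348.7,   39.4]), np.float64(1.6))
rod bend [ 546.  -202.9   38. ] [ 546.3 -187.1   38. ]
tip side [ 543.4 -195.9    4. ]
eye [553.8 273.1  20. ] [555.9 277.   20. ]
((215.06173706054688, 195.1970672607422), (47.398441314697266, 43.18013000488281), 4.398705005645752)
[[483.2 155.1]
 [601.5 150.2]
 [592.2  20.3]
 [474.1  27.8]] [537.75  88.35]
carrier top? [589.7 362.7  28. ]
carrier top? [586.6 287.4  28. ]
carrier top? [527.2 288.4  28. ]
carrier top? [532.8 361.3  28. ]
vA [620.4 199.6   5. ]
vB [471.3 206.5   5. ]
can [695.4 113.8   5. ]
base [693.5 195.    5. ]
sock [392.9 149.5   5. ]
bulb [388.7 245.    5. ]
[ 140.71541727 -583.03322659  243.60716152]
```

Request:
apply_moves(
  targets=[
    [[0,0,0,0,-10.1],[0,0,0,0,-10.1],[0,0,0,0,-10.1],[0,0,0,0,-10.1],[0,0,0,0,-10.1],[0,0,0,0,-10.1],[0,0,0,0,-10.1],[0,0,0,0,-10.1],[0,2.4,3.6,0,0],[0,2.4,3.6,0,0],[0,2.4,3.6,0,0],[0,2.4,3.6,0,0],[0,2.4,3.6,0,0],[0,2.4,3.6,0,0],[0,2.4,3.6,0,0],[0,2.4,3.6,0,0],[0,2.4,3.6,0,0],[0,2.4,3.6,0,0],[0,2.4,3.6,0,0],[0,2.4,3.6,0,0]],
  ],
)

```text
t: 2.6
ee_pos: [550.5, -262.1, 244.1]
tcp_rot: [-0.0, 0.68, 0.734, -0.0]
ft_force: [0.2, 0.1, 0.6]
gripper_width: 87.5
finger_force: 0.0
```

Request:
apply_moves(
  targets=[
    [[0,0,0,4,0],[0,0,0,4,0],[0,0,0,4,0],[0,0,0,4,0],[0,0,0,2.5,0],[0,0,0,1.2,0],[0,0,0,0.6,0],[0,0,0,0,0]],
  ],
)

```text
t: 3.6
ee_pos: [549.9, -263.4, 42.3]
tcp_rot: [0.0, 0.68, 0.734, 0.0]
ft_force: [-0.1, 1.3, 0.7]
gripper_width: 87.6
finger_force: 0.0
```

Run:
```python
from h import *
s=read_camera("side");t=read_camera("top")
o=np.hstack([cv2.resize(s[70:190,180:320],(400,343)),cv2.resize(t[130:250,290:430],(400,343))])
cv2.imwrite("pics/c2.png",cv2.convertScaleAbs(o,alpha=1.3));print(r.read_state()["ee_pos"],r.read_state()["ft_force"])
```

```text
[ 550.20085862 -263.55072626   42.98845444] [0.52939908 0.07314987 0.27832796]
```

View pics/c2.png

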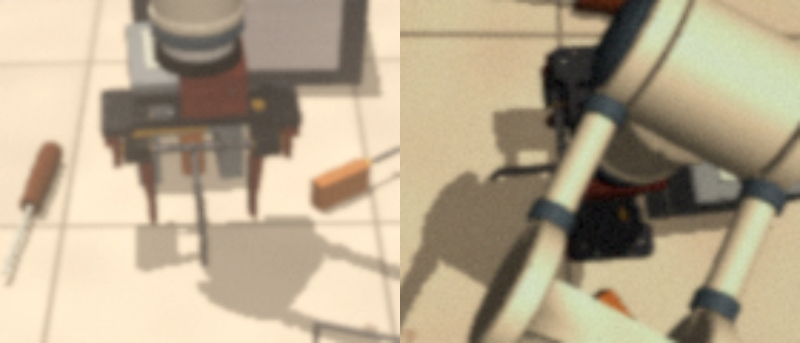

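The left crop shows the rod at (198,190), centred between the fingers at (150,190) and (253,185). I'll close and draw it out.

Request:
apply_moves(
  targets=[
    [[255,0,0,0,0],[255,0,0,0,0],[255,0,0,0,0],[255,0,0,0,0],[255,0,0,0,0],[255,0,0,0,0],[255,0,0,0,0],[255,0,0,0,0]],
  ],
)

```text
t: 4.7
ee_pos: [549.6, -263.2, 41.6]
tcp_rot: [-0.0, 0.68, 0.734, 0.0]
ft_force: [-0.3, 0.3, 0.3]
gripper_width: 11.2
finger_force: 0.1
```

Request:
apply_moves(
  targets=[
    [[255,0,0,0,0],[255,0,0,0,0],[255,0,0,0,0],[255,0.3,0,0,0],[255,0.6,0,0,0]],
  ],
)

```text
t: 5.32
ee_pos: [548.8, -254.1, 41.6]
tcp_rot: [-0.0, 0.68, 0.733, -0.0]
ft_force: [-0.0, -0.9, 0.0]
gripper_width: 7.0
finger_force: 29.9
```

Request:
apply_moves(
  targets=[
    [[255,1.2,0,0,0],[255,1.2,0,0,0],[255,1.2,0,0,0],[255,1.2,0,0,0],[255,1.2,0,0,0],[255,1.2,0,0,0],[255,1.2,0,0,0],[255,1.2,0,0,0],[255,1.2,0,0,0],[255,1.2,0,0,0],[255,1.2,0,0,0],[255,0.6,0,0,0],[255,0.3,0,0,0],[255,0,0,0,0],[255,0,0,0,0]],
  ],
)

```text
t: 7.2
ee_pos: [538.2, -113.7, 41.6]
tcp_rot: [-0.0, 0.68, 0.733, 0.0]
ft_force: [0.9, 0.8, -0.8]
gripper_width: 7.1
finger_force: 29.9
```

Run:
```python
from h import *
s=read_camera("side");t=read_camera("top")
o=np.hstack([cv2.resize(s[70:230,160:340],(400,356)),cv2.resize(t[120:280,250:430],(400,356))])
cv2.imwrite("pics/c3.png",cv2.convertScaleAbs(o,alpha=1.3));print(r.read_state()["ee_pos"],r.read_state()["ft_force"])
```

```text
[ 538.21488939 -113.82091358   41.68570472] [-0.05430337 -0.1183263   0.36846304]
```

View pics/c3.png

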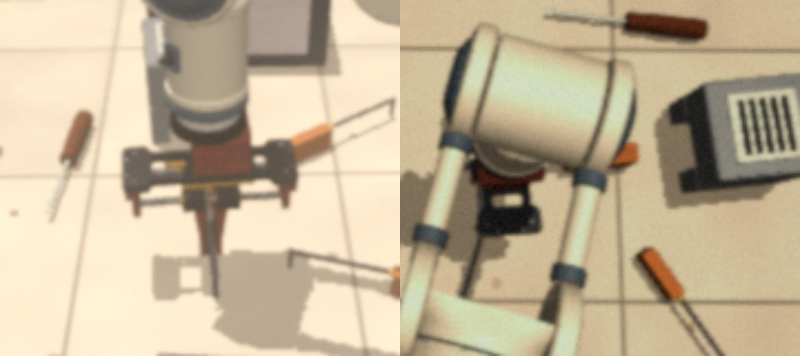

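The handle is clear of the slot (orange at (625,155) in the right crop). Next: release, rise and back up over the handle.

Request:
apply_moves(
  targets=[
    [[0,0,0,0,0],[0,0,0,0,0],[0,0,0,0,0],[0,0,0,0,0],[0,0,0,0,0],[0,0,0,0,0],[0,0,0,-2,0],[0,0,0,-4,0],[0,0,0,-4,0],[0,0,0,-4,0],[0,5,0,-4,0],[0,6,0,0,0],[0,6,0,0,0],[0,6,0,0,0],[0,0,0,0,0]],
  ],
)

```text
t: 9.18
ee_pos: [520.1, 118.2, 222.4]
tcp_rot: [0.0, 0.677, 0.736, 0.001]
ft_force: [-0.1, -0.2, -0.2]
gripper_width: 88.0
finger_force: 0.0
```

Run:
```python
from h import *
s=read_camera("side");t=read_camera("top")
cv2.imwrite("pics/s4.png",s);cv2.imwrite("pics/t4.png",t)
o=np.hstack([cv2.resize(s[80:240,170:330],(400,400),interpolation=2),cv2.resize(t[130:240,240:370],(400,338),interpolation=2)[:400] if 0 else cv2.resize(t[120:270,220:370],(400,400),interpolation=2)])
cv2.imwrite("pics/c4.png",cv2.convertScaleAbs(o,alpha=1.4));print(r.read_state()["ee_pos"])
for n,im in(("side",s),("top",t)):
    hsv=cv2.cvtColor(im,cv2.COLOR_BGR2HSV);m=cv2.inRange(hsv,(5,130,70),(18,255,255))
    k,l,st,ce=cv2.connectedComponentsWithStats(m)
    for i in range(1,k):
        if st[i,4]>25: print(n,st[i],ce[i],px(n,ce[i],35))
```

```text
[520.69719744 114.76940285 221.94424982]
side [    0     0   164   338 22470] [ 45.99145527 128.51548732] [1146.8 -329.4   35. ]
side [ 456   33   56   80 2232] [492.46908602  63.6733871 ] [-291.  -680.4   35. ]
side [337 191  23   7  63] [348.23809524 194.01587302] [318.3 -52.4  35. ]
side [  0 363  14  21 200] [  4.95 374.58] [942.1 348.9  35. ]
top [420  14  10  10  55] [424.27272727  18.01818182] [1048.  -502.1   35. ]
top [240  17  21  25 261] [252.06130268  30.63601533] [1003.3   -9.2   35. ]
top [263  17  16  25 267] [270.65917603  29.55805243] [1007.2  -61.8   35. ]
top [277  16  47  26 787] [301.73824651  29.2566709 ] [1009.1 -150.1   35. ]
top [377  16  11  10  61] [381.55737705  19.96721311] [1040.6 -379.    35. ]
top [ 43  19  66  35 780] [77.33589744 37.46410256] [977.1 481.2  35. ]
top [129  19  21  22 210] [141.63809524  30.51904762] [1000.3  302.5   35. ]
top [153  19  15  22 205] [160.08292683  29.85853659] [1002.9  250.7   35. ]
top [169  18  45  23 706] [192.07507082  29.33286119] [1005.5  160.5   35. ]
top [218  18   9  19  55] [221.          26.65454545] [1014.6 
[... 515 characters left out ...]
 [988.3  53.5  35. ]
top [336  30   8  12  28] [339.71428571  36.78571429] [ 987.  -257.4   35. ]
top [361  31   9  10  46] [365.63043478  35.67391304] [ 991.2 -331.1   35. ]
top [13 33 12 20 65] [19.09230769 44.72307692] [953.3 641.1  35. ]
top [421  36  10  18  87] [424.97701149  44.55172414] [ 965.7 -498.3   35. ]
top [391  41  27  16 119] [406.8907563   51.25210084] [ 944.7 -445.6   35. ]
top [419  53  18   4  35] [425.54285714  55.22857143] [ 933.1 -497.6   35. ]
top [323 184  34  11 285] [340.15438596 189.4       ] [ 549.6 -244.4   35. ]
top [359 232  18  23 174] [367.85632184 242.59770115] [ 411.4 -311.4   35. ]
top [263 268  13  27 183] [268.9726776  281.45901639] [313.4 -56.7  35. ]
```

View pics/c4.png

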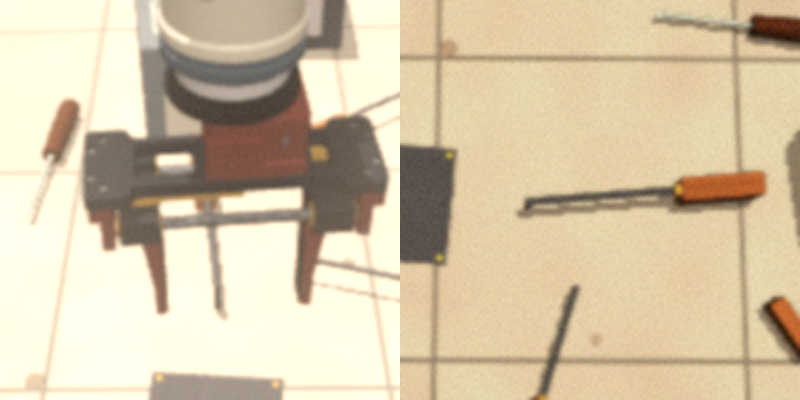

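The tool stands upright and alone. In the top crop the handle is at (722,187), which is pixel (340,189), and the prong is at (527,204). I moved forward instead of back, which did no harm up high; going back over the handle now.

Request:
apply_moves(
  targets=[
    [[0,-5.1,0,0,0],[0,-5.1,0,0,0],[0,-5.1,0,0,0],[0,-5.1,0,0,0],[0,-5.1,0,0,0],[0,-5.1,0,0,0],[0,-5.1,0,0,0],[0,0,0,2,0],[0,0,0,3.5,0],[0,0,0,3.5,0],[0,0,0,3.5,0],[0,0,0,0,0],[0,0,0,0,0]],
  ],
)

```text
t: 10.9
ee_pos: [548.1, -241.8, 97.2]
tcp_rot: [0.001, 0.68, 0.733, 0.0]
ft_force: [0.2, 0.2, 0.8]
gripper_width: 87.6
finger_force: 0.0
```

Run:
```python
from h import *
s=r.read_state();print(s["ee_pos"],s["tcp_rot"])
print(px("top",(340.15,189.4),44),px("top",(267.6,196),40))
```

```text
[ 548.09943522 -241.75332125   97.20837896] [7.33674016e-04 6.79793431e-01 7.33403225e-01 2.48346366e-04]
[ 548.2 -242.2   44. ] [530.3 -53.   40. ]
```

Request:
apply_moves(
  targets=[
    [[0,0,0,2.5,0],[0,0,0,2.5,0],[0,0,0,1.2,0],[0,0,0,0.6,0],[0,0,0,0,0],[255,0,0,0,0],[255,0,0,0,0],[255,0,0,0,0],[255,0,0,0,0],[255,0,0,0,0],[255,0,0,0,0],[255,0,0,0,0],[255,0,0,0,0],[255,0,0,0,0]],
  ],
)

```text
t: 12.65
ee_pos: [547.9, -241.5, 27.7]
tcp_rot: [0.0, 0.68, 0.734, 0.0]
ft_force: [0.3, -0.8, 0.1]
gripper_width: 23.8
finger_force: 30.0
```

Request:
apply_moves(
  targets=[
    [[255,0,0,-1,0],[255,0,0,-2,0],[255,0,0,-2,0],[255,0,0,0,3],[255,0,0,0,3.2],[255,0,0,0,3],[255,2.7,-0.3,0,0],[255,2.7,-0.3,0,0],[255,2.7,-0.3,0,0],[255,2.7,-0.3,0,0],[255,2.7,-0.3,0,0],[255,2.7,-0.3,0,0],[255,2.7,-0.3,0,0],[255,2.7,-0.3,0,0],[255,2.7,-0.3,0,0],[255,2.7,-0.3,0,0],[255,2.7,-0.3,0,0],[255,2,-0.3,0,0],[255,0,0,0,0],[255,0,0,0,0]],
  ],
)

```text
t: 15.15
ee_pos: [538.9, 76.8, 78.0]
tcp_rot: [0.0, 0.736, 0.677, -0.0]
ft_force: [-1.2, -0.5, -1.2]
gripper_width: 23.9
finger_force: 30.0
```

Run:
```python
from h import *
q=r.read_state();print(q["ee_pos"],q["tcp_rot"],q["finger_force"])
s=read_camera("side");t=read_camera("top");cv2.imwrite("pics/s5.png",s);cv2.imwrite("pics/t5.png",t)
o=np.hstack([cv2.resize(s[284:384,190:290],(400,400),interpolation=2),cv2.resize(t[140:240,100:200],(400,400),interpolation=2)])
cv2.imwrite("pics/c5.png",cv2.convertScaleAbs(o,alpha=1.2))
```

```text
[538.90240725  76.81463482  78.04097259] [ 3.33389676e-04  7.36361593e-01  6.76588126e-01 -3.75464069e-05] 29.997205138206482
```

View pics/c5.png

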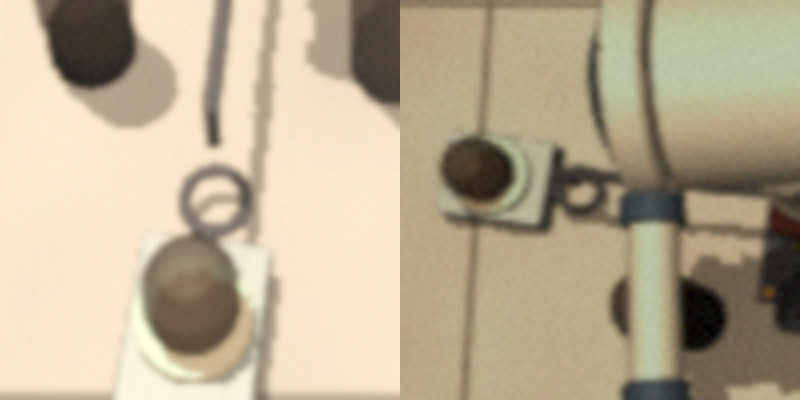

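Run:
```python
from h import *
print("tip side",px("side",(243.5,319.75),53),"ring",px("side",(244,334.25),20),px("top",(145.75,187.5),20))
v=np.array([np.cos(np.radians(85.2)),np.sin(np.radians(85.2))])
T=np.array([538.9,76.8])+192*v;print("tip pred",T,"proj",proj("side",[*T,53]),proj("top",[*T,90]))
```

```text
tip side [555.6 265.1  53. ] ring [555.7 276.2  20. ] [554.  271.1  20. ]
tip pred [554.96614592 268.12662898] proj [243.8 321.4] [138.3 182.6]
```

In the side crop the prong tip (214,143) hangs just short of the ring (216,201). I'll move 8 mm forward and lower to just above the ring.

Request:
apply_moves(
  targets=[
    [[255,0.4,0,0.6,0],[255,0.4,0,1,0],[255,0,0,0.6,0],[255,0,0,0,0],[255,0,0,0,0]],
  ],
)

```text
t: 15.88
ee_pos: [539.5, 85.4, 55.8]
tcp_rot: [0.0, 0.736, 0.677, 0.0]
ft_force: [-0.0, 0.4, -0.2]
gripper_width: 23.9
finger_force: 30.0
```

Run:
```python
from h import *
q=r.read_state();print(q["ee_pos"],q["ft_force"])
s=read_camera("side");t=read_camera("top");cv2.imwrite("pics/s6.png",s)
o=np.hstack([cv2.resize(s[310:360,220:270],(400,400),interpolation=2),cv2.resize(t[160:210,120:170],(400,400),interpolation=2)])
cv2.imwrite("pics/c6.png",cv2.convertScaleAbs(o,alpha=1.2))
T=np.array([q["ee_pos"][0],q["ee_pos"][1]])+192*np.array([.0837,.9965]);print(T,proj("side",[*T,q["ee_pos"][2]-24]),proj("side",[555,274,20]))
```

```text
[539.47450336  85.3899609   55.75889922] [-0.00396562  0.37603211 -0.19684547]
[555.54490336 276.7179609 ] [243.8 331.6] [244.4 333. ]
```

View pics/c6.png

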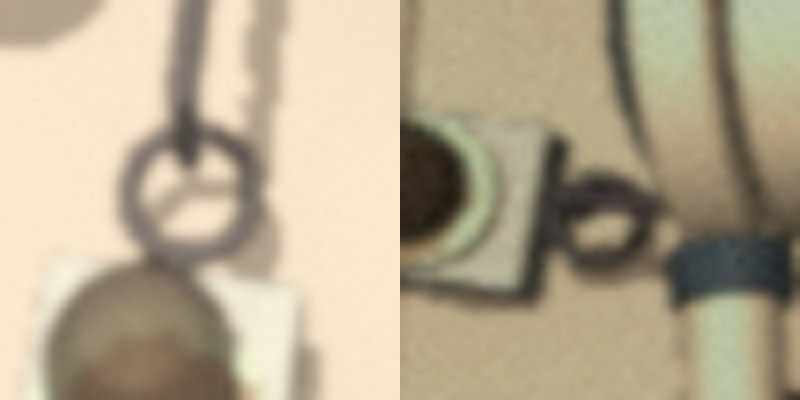

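The tip (190,163) at z≈32 lies over the ring hole (ring centre (191,193) at z=20), within about 1.5 mm. Lowering into the eye.

Request:
apply_moves(
  targets=[
    [[255,0.1,0,0.5,0],[255,0,0,0.5,0],[255,0,0,0.5,0],[255,0,0,0.5,0],[255,0,0,0.5,0],[255,0,0,0.2,0],[255,0,0,0,0]],
  ],
)

```text
t: 16.85
ee_pos: [539.4, 86.4, 28.5]
tcp_rot: [-0.0, 0.736, 0.677, -0.0]
ft_force: [0.0, 0.6, -1.0]
gripper_width: 24.0
finger_force: 30.0
```

Run:
```python
from h import *
q=r.read_state();print(q["ee_pos"],q["ft_force"])
s=read_camera("side");t=read_camera("top");cv2.imwrite("pics/s7.png",s)
o=np.hstack([cv2.resize(s[310:360,220:270],(400,400),interpolation=2),cv2.resize(t[160:210,120:170],(400,400),interpolation=2)])
cv2.imwrite("pics/c7.png",cv2.convertScaleAbs(o,alpha=1.2))
```

```text
[539.41114881  86.39309232  28.50745409] [ 0.03948622  0.55465521 -1.04506521]
```

View pics/c7.png

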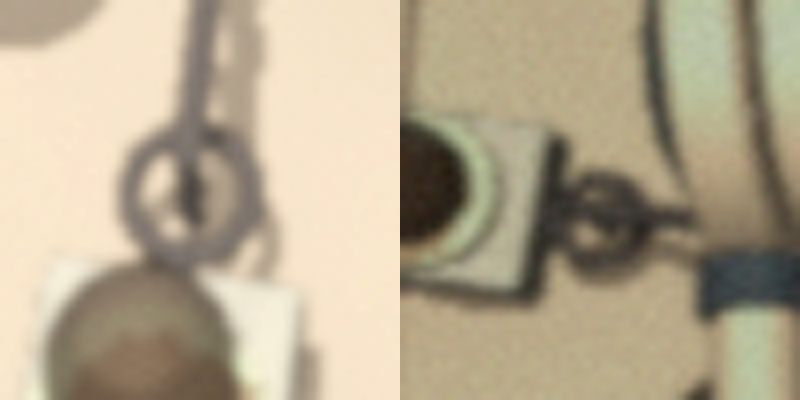

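The prong is inside the ring: side crop, dark tip at (190,200) within the ring. Starting the pull.

Request:
apply_moves(
  targets=[
    [[255,-0.3,0,0,0],[255,-0.3,0,0,0],[255,-0.4,0,0,0],[255,-0.5,0,0,0],[255,-0.7,0,0,0],[255,-0.8,0,0,0],[255,-0.8,0,0,0],[255,-0.8,0,0,0],[255,-0.8,0,0,0],[255,-0.8,0,0,0],[255,-0.8,0,0,0],[255,-0.8,0,0,0],[255,-0.8,0,0,0],[255,-0.8,0,0,0],[255,-0.8,0,0,0],[255,-0.6,0,0,0],[255,-0.4,0,0,0],[255,-0.2,0,0,0],[255,0,0,0,0]],
  ],
)

```text
t: 19.32
ee_pos: [529.9, -27.4, 28.7]
tcp_rot: [0.0, 0.736, 0.677, -0.0]
ft_force: [0.4, 0.4, -1.2]
gripper_width: 23.9
finger_force: 30.0
```

Run:
```python
from h import *
q=r.read_state();print(q["ee_pos"],q["ft_force"])
s=read_camera("side");t=read_camera("top");cv2.imwrite("pics/s8.png",s)
o=np.hstack([cv2.resize(s[204:384,150:350],(400,360),interpolation=2),cv2.resize(t[120:264,95:255],(400,360),interpolation=2)])
cv2.imwrite("pics/c8.png",cv2.convertScaleAbs(o,alpha=1.2))
```

```text
[529.87414286 -27.44082619  28.67727942] [ 0.36361115  0.43055513 -1.15392394]
```

View pics/c8.png

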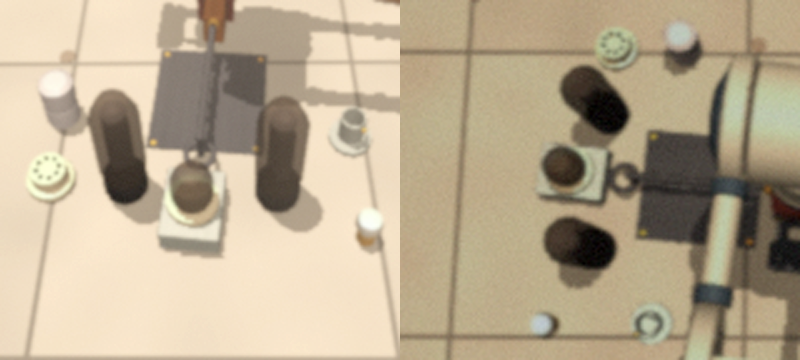

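The carrier sits midway between the valves (left crop (193,205)) with the prong still in the eye. Everything else is upright. That's my last picture, so I'll measure numerically from here.

Request:
apply_moves(
  targets=[
    [[255,-0.3,0,0,0],[255,-0.5,0,0,0],[255,-0.7,0,0,0],[255,-0.8,0,0,0],[255,-0.8,0,0,0],[255,-0.8,0,0,0],[255,-0.8,0,0,0],[255,-0.8,0,0,0],[255,-0.8,0,0,0],[255,-0.8,0,0,0],[255,-0.8,0,0,0],[255,-0.8,0,0,0],[255,-0.8,0,0,0],[255,-0.8,0,0,0],[255,-0.8,0,0,0],[255,-0.7,0,0,0],[255,-0.5,0,0,0],[255,-0.3,0,0,0],[255,0,0,0,0]],
  ],
)

```text
t: 21.8
ee_pos: [519.3, -153.1, 28.7]
tcp_rot: [0.0, 0.736, 0.677, -0.0]
ft_force: [-0.1, 0.5, -0.0]
gripper_width: 23.9
finger_force: 30.0
```

Run:
```python
from h import *
q=r.read_state();print(q["ee_pos"],q["ft_force"])
s=read_camera("side");t=read_camera("top");cv2.imwrite("pics/s9.png",s);cv2.imwrite("pics/t9.png",t)
# carrier's pale block in top view, on/near dark plate
for n,im,box in(("top",t,(170,165,250,225)),("side",s,(200,220,300,330))):
    a,b,c,d=box;g=cv2.cvtColor(im,cv2.COLOR_BGR2HSV)[b:d,a:c,2]
    print(n);print("\n".join(f"{b+2*i} "+"".join(" .:-=+*#%@"[min(9,v//22)] for v in row[::1]) for i,row in enumerate(g[::2])))
```

```text
[ 519.27698494 -153.09647138   28.7317723 ] [-0.0809449   0.49261328 -0.02477228]
top
165                .-+############################################**+*##############
167                .=*############################################**+*##############
169 :.            .-+#############################################**+*##############
171 ==-:.       .:=*########*********#############################**+*##############
173 ====--:::::-=**########*===---------======+++************#####*++*##############
175 ==========+**#########*+====-::::::::::::::::::::---------==-=-===+++***########
177 ========+**###########*+-:::::::::::::::::::::::::-:::::::::::::::-=+==+########
179 ======+*##############*=-::::::::::::::::::::::::::::::::::::::::::-=-=*########
181 ******################*=-::::-=======---::::--:-:::::::::::::::::::::-=*########
183 ######################+=::::-+####*+=-----=+***+++=====-:::::::::::::-+*########
185 ######################+-::::=+##*+--::::::::=*########*=-::::::::::::-+*########
187 #####################*+-:::-=*#*=-::-::::::::-+*#*####+-:::::::::::::-+####
[... 6615 characters left out ...]
@@@@@@@@@@@@@@@@@@@@@@@@@@@@%%%%@%%%%%%%%%%%%%%%%%%%%%%%%%%%##********
318 @@@@@@@@@@@@@@@@@@@@@@@@@@@@@@@@@@@@@@@@@@@@@@@@@@@@@@@@@@@@@@%@%%%@%%%%%%%%%%%%%%%%%%%%@%%%%%##****
320 @@@@@@@@@@@@@@@@@@@@@@@@@@@@@@@@@@@@@@@@@@@@@@@@@@@@@@@@@%@@@@@@@@@@%%@@%%@%%@%%%@%%%@@@@@@@@@%%%%%%
322 @@@@@@@@@@@@@@@@@@@@@@@@@@@@@@@@@@@@@@@@@@@@@@@@@@@@@@@@@@@@@%@@@@@@@@@@@@@@@@@@@@@@@@@@@@@@@@@@@@@@
324 @@@@@@@@@@@@@@@@@@@@@@@@@@@@@@@@@@@@@@@@@@@@@@@@@@@@@@@@@@@@@@@@@@@@@@@@@@@@@@@@@@@@@@@@@@@@@@@@@@@@
326 @@@@@@@@@@@@@@@@@@@@@@@@@@@@@@@@@@@@@@@@@@@@@@@@@@@@@@@@@@@@@@@@@@@@@@@@@@@@@@@@@@@@@@@@@@@@@@@@@@@@
328 @@@@@@@@@@@@@@@@@@@@@@@@@@@@@@@@@@@@@@@@@@@@@@@@@@@@@@@@@@@@@@@@@@@@@@@@@@@@@@@@@@@@@@@@@@@@@@@@@@@@
```

Request:
apply_moves(
  targets=[
    [[255,-0.2,0,0,0],[255,-0.3,0,0,0],[255,-0.3,0,0,0],[255,-0.2,0,0,0],[255,0,0,0,0],[255,0,0,0,0]],
  ],
)

```text
t: 22.65
ee_pos: [518.4, -162.9, 28.7]
tcp_rot: [0.0, 0.736, 0.677, -0.0]
ft_force: [-0.4, 0.0, -0.6]
gripper_width: 24.0
finger_force: 30.0
```

Run:
```python
from h import *
t=read_camera("top");cv2.imwrite("pics/t10.png",t);print(r.read_state()["ee_pos"])
g=cv2.cvtColor(t,cv2.COLOR_BGR2HSV)[...,2]
m=np.zeros_like(g);m[176:212,196:236]=(g[176:212,196:236]>110)
k,l,st,ce=cv2.connectedComponentsWithStats(m);i=1+st[1:,4].argmax();P=np.argwhere(l==i)[:,::-1].astype(np.float32)
R=cv2.minAreaRect(P);print(st[i],R)
B=np.array([px("top",p,28)[:2] for p in cv2.boxPoints(R)]);print(B,B.mean(0))
# plate extent profiles along middle-ish lines free of carrier
for row in (178,210): print(row,g[row,186:200],g[row,232:244])
for col in (196,230): print(col,g[168:182,col],g[210:224,col])
```

```text
[ 518.44791301 -162.89897981   28.74891598]
[201 182  28  23 321] ((214.3109588623047, 192.7958984375), (26.43290901184082, 20.465877532958984), 6.009006023406982)
[[516.1 124.1]
 [570.5 120.1]
 [563.5  50.2]
 [509.2  54.9]] [539.825  87.325]
178 [157 159 159 160 161 160 152 118  71  54  56  57  60  60] [ 65  63  63  64  69 103 121 109 103 129 154 159]
210 [158 159 151 124  78  59  60  62  58  60  64  57  55  57] [ 63  63  63  56  65  83 125 153 161 160 159 161]
196 [160 159 158 141 100  98 125 109  69  57  56  58  55  59] [ 64  60  59  59  62  89 131 155 158 163 162 161 161 160]
230 [159 161 159 161 159 155 136  91  62  67  62  62  60  58] [ 62  61  65  59  64  65  63  63  96 140 154 159 155 160]
```

The carrier is centred on the plate within about 2 mm. Now unhook, back off and set down.

Request:
apply_moves(
  targets=[
    [[255,0.4,0,0,0],[255,0.2,0,0,0],[255,0,0,-0.6,0],[255,0,0,-1,0],[255,0,0,-1.2,0],[255,0,0,-1.2,0],[255,0,0,0,0],[255,-1,0,0,0],[255,-2,0,0,0],[255,-2,0,0,0],[255,-1.6,0,0,0],[255,0,0,0,0],[255,0,0,1.2,0],[255,0,0,1.2,0],[255,0,0,1,0],[255,0,0,0.4,0],[255,0,0,0.2,0],[255,0,0,0,0]],
  ],
)

```text
t: 24.95
ee_pos: [513.5, -222.5, 28.9]
tcp_rot: [0.0, 0.736, 0.677, 0.0]
ft_force: [0.1, 0.7, -0.4]
gripper_width: 24.1
finger_force: 30.0
```

Request:
apply_moves(
  targets=[
    [[255,0,0,0.1,0],[255,0,0,0,0],[0,0,0,0,0],[0,0,0,0,0],[0,0,0,0,0],[0,0,0,0,0],[0,0,0,0,0],[0,0,0,0,0],[0,0,0,-1,0],[0,0,0,-3,0],[0,0,0,-4,0],[0,0,0,-5,0],[0,0,0,-5,0],[0,-5,0,0,0],[0,-5,0,0,0],[0,-4,0,0,0],[0,0,0,0,0],[0,0,0,0,0]],
  ],
)

```text
t: 27.2
ee_pos: [501.7, -361.6, 208.1]
tcp_rot: [0.0, 0.736, 0.677, 0.0]
ft_force: [-1.1, -0.4, 0.7]
gripper_width: 87.5
finger_force: 0.0
```

Run:
```python
from h import *
q=r.read_state();print(q["ee_pos"],q["gripper_width"])
t=read_camera("top");s=read_camera("side");cv2.imwrite("pics/t11.png",t)
g=cv2.cvtColor(t,cv2.COLOR_BGR2HSV)[...,2]
m=np.zeros_like(g);m[176:212,196:236]=(g[176:212,196:236]>110)
k,l,st,ce=cv2.connectedComponentsWithStats(m);i=1+st[1:,4].argmax();R=cv2.minAreaRect(np.argwhere(l==i)[:,::-1].astype(np.float32))
print("carrier",R,np.mean([px("top",p,28) for p in cv2.boxPoints(R)],0))
h=cv2.inRange(cv2.cvtColor(t,cv2.COLOR_BGR2HSV),(5,130,70),(18,255,255));h[:150]=0
k,l,st,ce=cv2.connectedComponentsWithStats(h)
print([(st[i].tolist(),px("top",ce[i],44).tolist()) for i in range(1,k) if st[i,4]>60])
s0=cv2.imread("pics/side0.png");t0=cv2.imread("pics/top0.png")
print("side diff bystanders",{n:float(cv2.absdiff(s,s0)[y0:y1,x0:x1].mean().round(1)) for n,(x0,y0,x1,y1) in dict(can=(165,235,195,275),base=(160,277,190,305),sock=(312,255,342,285),bulb=(325,305,345,330),vA=(195,280,226,308),vB=(276,280,306,310),driver=(180,118,205,170),bg=(60,340,100,370)).items()})
# dark profile along the tool line ahead of handle
print([int(g[185:205,c].min()) for c in range(238,330,4)])
```

```text
[ 501.66583251 -361.55085266  208.10210729] 87.52687037310832
carrier ((214.36849975585938, 192.74932861328125), (26.537595748901367, 20.570560455322266), 6.009005546569824) [539.925  87.15   28.   ]
[([315, 198, 35, 12, 291], [512.6, -223.7, 44.0]), ([360, 232, 17, 23, 147], [411.1, -310.5, 44.0]), ([263, 268, 13, 27, 182], [314.1, -56.4, 44.0])]
side diff bystanders {'can': 1.0, 'base': 0.9, 'sock': 0.9, 'bulb': 0.9, 'vA': 1.5, 'vB': 1.5, 'driver': 0.9, 'bg': 1.4}
[40, 134, 160, 159, 160, 105, 56, 67, 69, 61, 59, 71, 62, 68, 68, 68, 68, 64, 61, 64, 95, 124, 125]
```

```bash
python3 -c "
from bench import r
print(r.close_job())"
```

```text
the job is handed in; nothing more can be done
None
```

The job is done and handed in at about 27 s: the carrier stands upright within about 2 mm of the plate's centre, the hook stands released on the ledge about 40 mm clear of the eye, and the valves and other loose things show no movement in the final images.

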